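# Set the sprung end stop of a bridge jig and push the blank up to it

### The job

Push the orange stop slide of the jig with your fingertips all the way in against its spring and let it go, so that it springs back and latches at its middle position behind the dropped stop pin. Only then push the dark bridge blank, by its overhanging end, along its channel until it rests against the latched orange stop. Everything is done by pushing: lift nothing, and leave the other things on the table where they are.

Things in the scene. Friction and masses are not known exactly. Their poses are not given: they have to be found in the camera images.
- jig: Length-stop jig fixed to the table: 300 x 84 mm plywood base, top at z = 10 mm, from x = -115 to 185 mm; origin on the table at mid width. Its +x is the direction in which slide and blank are pushed (roughly -y of the world). At x = 133 to 155 mm stands a dark steel bridge, with the red pin head up to z = 100 mm.
- bed_front (a point): Middle of the front top edge of the wooden bed (jig x = -100 mm, z = 36 mm). The bed runs 100 mm along the jig's +x, with two guides on it 5 mm high, 33.4 mm apart inside, from 5 to 95 mm along. In front of the bed there is only the 10 mm base plate for 15 mm, then the table, so a fingertip can go lower than the blank there.
- end_stop (a joint): Sprung slide with upright orange push plate (40 mm wide, 12 thick, z = 38 to 95 mm). Value in m along the jig's +x: 0 rest, 0.055 all the way in, 0.030 latched mid position. Spring 4 N at rest, 6.4 N at 0.030, 8.4 N at the end; damped, 40 N per m/s; the pin adds a few N. Let go beyond 0.031 it returns in 0.5 s or so and latches; let go earlier it goes back to 0. Latched, it can still be pushed in.
- stop_pin (a joint): Upright sprung steel stop pin with a red head, 16 mm wide, in the bridge. Value in m: 0 = dropped (rest, and also when latched), about 0.009 while the slide's tooth passes under it. It works by itself.
- push_point (a point): Point on the front face (the face towards the jig's -x) of the orange push plate, at mid width, 78 mm above the table, well above the blank: push here towards the jig's +x. It moves with the slide.
- stop_face (a point): Point on the same front face at mid width, 41 mm above the table (half height of the blank), where the blank's end comes to rest. It moves with the slide; axes as the jig's.
- bridge_blank: Loose dark ebony bridge blank, 160 x 30 x 10 mm, 70 g, lying lengthwise between the guides on the bed (its top at z = 46 mm). Origin at the centre of its underside; its long axis is its y, and its -y points along the jig's +x.
- blank_end (a point): Middle of the blank's end that faces the orange stop, at half thickness. At the start it is 8 to 20 mm short of the resting stop.
- blank_tail (a point): Middle of the blank's other end, at half thickness (z = 41 mm). It overhangs the bed freely, by 53 to 65 mm at the start and 15 mm once home: push here towards the jig's +x. Do not press it down.
- red_basket: Red slotted basket with white rim, 134 x 184 x 66 mm, bystander; origin at the centre of its underside.
- glue_bottle: Squeeze bottle of amber glue, 67 mm wide, 190 mm high, bystander; origin at the centre of its underside.
- yellow_bottle: Yellow bottle with black cap, 54 mm wide, 124 mm high, bystander; origin at the centre of its underside.
- try_square: Try square lying flat, 110 x 166 x 16 mm, bystander; origin at the centre of its underside.
- caliper: Caliper lying flat, 62 x 190 x 14 mm, bystander; origin at the centre of its underside.
- dowel: Light square wooden offcut, 16 x 130 x 12 mm, bystander; origin at the centre of its underside.
- sanding_block: Brown sanding block, 67 x 112 x 30 mm, bystander; origin at the centre of its underside.
Things that resemble listed ones, but are neither listed nor needed, are in the scene too. Leave any turquoise look-alike of the bridge_blank alone.

How it is judged:
By the outcome, as a careful person would: the job done as asked, in the order asked, and still so for the second after the job is handed in, with the robot touching nothing.
It also fails if it takes over 51 s, if anything falls off the work surface, if the arm or the gripper's body presses on something with over 40 N, if the wrist force passes 120 N, or if a joint passes its speed limit or range.

### The arm

A 6-joint arm with a two-finger parallel gripper is mounted at the origin on a cart in front of the work surface, level with it; the furniture and walls round the work are solid. World frame = base frame: x ahead of the robot, y to its left, z up, the work surface at z = 0. Lengths are in m, angles in rad, forces in N, time in s.
With the tool pointing down it reaches from about 0.35 to 0.875 m from the base axis. Payload 4.2 kg.
Tool frame: the origin (TCP) lies where the fingers leave the gripper's body, on its centre line; the fingertips stand 70 mm ahead of it and the grasp point (between the pads) lies 51 mm ahead of it; z points along the fingers, y is the direction in which the jaws open and shut (so a half turn about z gives the same grasp; the last joint's range is limited). The gripper opens to 87 mm and grips with 3 to 60 N. Pads are 19 mm wide; open, the fingers measure 117 mm over their backs; the gripper's body (75 mm by 190 mm) begins 51 mm behind the grasp point.
Start: joints at [1.525, 0.385, 0.008, 0, -1.194, -0.259], TCP at [0.188, 0.596, 0.292] pointing down, gripper open.
Joint ranges: [-3.14, 3.14], [-1.21, 2.06], [-1.07, 1.41], [-3.16, 2.05], [-2.99, -0.16], [-3.1, 3.1]. Speed limits (rad/s): [2.79, 2.79, 3.14, 3.14, 3.14, 3.14].

### API

Orientations are given as a unit quaternion [x, y, z, w].
In Python, from cell import get_obs, snapshot, job_done gives the robot as it stands.
- The arm moves only by the shell command python3 -m crank 'ROWS' [FORCE]. ROWS is JSON, a list of rows, each a list of 5 numbers: the finger opening in m, from 0 to 0.087, then the shift along the world's x, y, z in m, then the turn about the world's z in degrees. A call has 1 to 20 rows; each row is the pose to reach, as a shift and turn from the pose commanded when the call began; what a row does not reach only later rows make up. A row lasts 1/8 s, in which the tool goes at most 62.5 mm and 10.7 degrees, less where a joint would pass 70% of its speed; a pose out of reach is approached as far as the arm can. A call with a gripper value outside its range is refused whole. The fingers move at their own pace and stop on an object; FORCE is the grip in N (left out, the last holds). Time passes only in rows, so rows that repeat a pose let the fingers close. It gives the time, the measured TCP pose, the force and the opening at its end, in the units of the state.
- get_obs(): the state, without advancing time (a new reading comes with each control period).
- snapshot(name): name is "scene" or "top" or "wrist"; returns a dict with "frame" (400x640x3 uint8, blue, green, red), "fx", "fy", "cx", "cy" (pixels), "world_from_camera" (4x4, takes a point from camera to world coordinates). Camera axes: x right, y down, z forward; pixel columns grow to the right and rows downward; lengths in m; the calibration is good to about 2 mm. The wrist camera is an equidistant fisheye: a pixel r from the principal point sees the ray r / f radians off the axis. A picture is of the moment at which its call begins. There is no depth.
- job_done(): hands the job in, once; it reports no verdict.
The state is a dict: "time_s": time; "joint_pos": joint angles; "joint_vel": joint speeds; "tau": joint torques, N m; "position": TCP position; "orientation": TCP orientation; "wrist_force": force on the tool from outside, world axes, zero at the start; "torque": the same for the moment, N m; "opening": finger opening in m.
Only numpy, scipy, OpenCV 4.12 (cv2) and the standard library are available. Lean on these libraries where they do the work, as an engineer would, in place of code of your own. Each camera call takes 0.05 s, during which the arm holds its last target.

## Working session

There is one attempt and no reset: what is moved stays moved. The work goes in short steps, Python scripts to look and compute and a shell command to move; the robot and the scene stay as the last step left them, time stands still between calls to the robot, and variables do not carry over. Pictures are saved under pics/ and viewed, and the job is handed in when it is done.

```bash
mkdir -p pics; ls
python3 - <<'E'
from cell import get_obs, snapshot
import cv2,numpy as np
o=get_obs()
print(o)
for n in ["scene","top","wrist"]:
    s=snapshot(n); cv2.imwrite(f"pics/{n}0.png",s["frame"]); print(n,s["fx"],s["fy"],s["cx"],s["cy"],np.round(s["world_from_camera"],4).tolist())
    np.savez(f"pics/{n}0.npz",**s)
E
```

```text
pics
{'time_s': 0.0, 'joint_pos': array([ 1.52459475e+00,  3.85553143e-01,  6.61987605e-03, -5.51181642e-04,
       -1.19399234e+00, -2.58596638e-01]), 'joint_vel': array([ 2.01908820e-03,  2.16039793e-04, -8.66084238e-04, -7.57785880e-04,
        1.59290640e-04,  4.84934079e-05]), 'tau': array([ 8.84130459e-04, -3.90671754e+01,  1.87402368e+01,  4.21970084e+00,
        1.09022786e-02, -1.92387556e-04]), 'position': array([0.18739407, 0.59576455, 0.29115143]), 'orientation': array([ 9.88393681e-01, -1.51910276e-01, -1.41855903e-04,  1.08579382e-03]), 'wrist_force': array([-0.23828753,  0.51810465,  0.59806945]), 'torque': array([-0.02140599,  0.01094497, -0.01114095]), 'opening': 0.08708220614344503}
scene 366.0500565057227 366.0500565057227 314.520522345887 203.23623475379074 [[0.9051, -0.3169, 0.2836, 0.2817], [-0.4251, -0.695, 0.5799, -0.6237], [0.0133, -0.6454, -0.7637, 0.8435], [0.0, 0.0, 0.0, 1.0]]
top 450.99880860384894 450.99880860384894 318.2126002698777 202.53282876309692 [[-0.0139, -0.9833, 0.1817, 0.3427], [-0.9998, 0.0106, -0.0196, -0.0305], [0.0173, -0.1819, -0.9832, 1.2169], [0.0, 0.0, 0.0, 1.0]]
wrist 309.70691628693146 309.70691628693146 320.17087282046884 200.07294639357235 [[-0.2996, -0.9207, -0.2503, 0.2563], [-0.9541, 0.2895, 0.077, 0.5738], [0.0015, 0.2619, -0.9651, 0.3848], [0.0, 0.0, 0.0, 1.0]]
```

View pics/scene0.png

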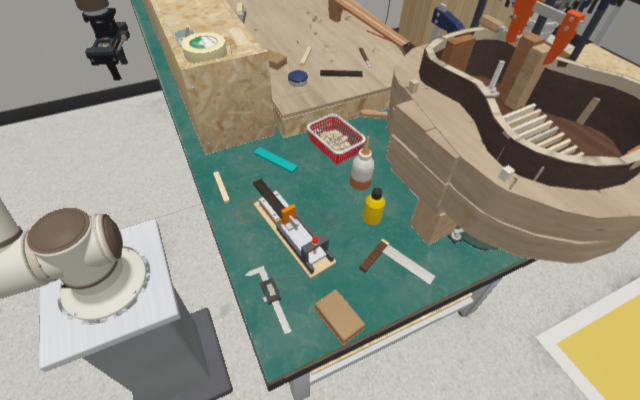

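View pics/top0.png

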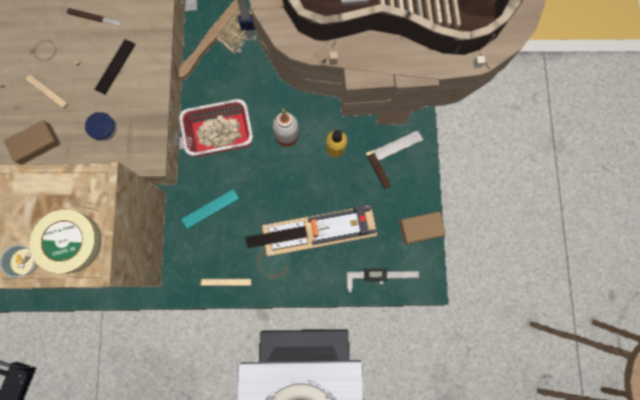

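View pics/wrist0.png

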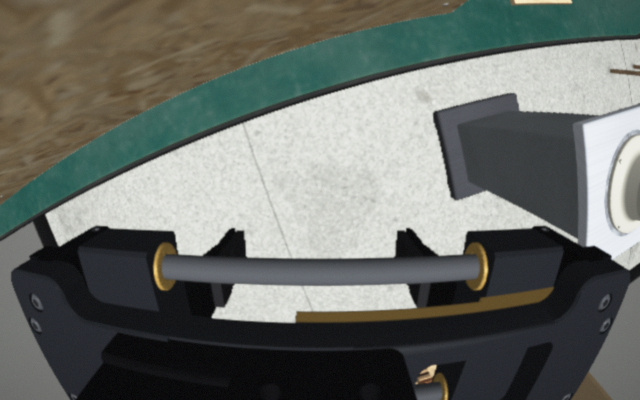

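The scene view shows the jig in the middle at about (290,230), with the orange plate at (288,213) and the red pin at (316,240). The dark blank tail is at (262,190). The OSB box, about (210,90), lies between the gripper and the jig. I'll zoom in next.

```bash
cat > h.py <<'E'
import numpy as np, cv2
from cell import get_obs, snapshot
def K(s): return np.array([[s["fx"],0,s["cx"]],[0,s["fy"],s["cy"]],[0,0,1.]],float)
def ray(s,u,v):
    T=np.asarray(s["world_from_camera"]); d=np.array([(u-s["cx"])/s["fx"],(v-s["cy"])/s["fy"],1.])
    return T[:3,3],T[:3,:3]@d
def plane(s,u,v,z):
    c,d=ray(s,u,v); return c+d*(z-c[2])/d[2]
def proj(s,p):
    T=np.linalg.inv(np.asarray(s["world_from_camera"])); q=T[:3,:3]@np.asarray(p)+T[:3,3]
    return s["cx"]+s["fx"]*q[0]/q[2], s["cy"]+s["fy"]*q[1]/q[2]
def load(n): 
    d=np.load(n); return {k:d[k] for k in d}
def tri(s1,p1,s2,p2):
    c1,d1=ray(s1,*p1);c2,d2=ray(s2,*p2)
    A=np.stack([d1,-d2],1);t=np.linalg.lstsq(A,c2-c1,rcond=None)[0]
    a=c1+t[0]*d1;b=c2+t[1]*d2
    return (a+b)/2,np.linalg.norm(a-b)
E
python3 - <<'E'
from h import *
t=load("pics/top0.npz"); s=load("pics/scene0.npz")
cv2.imwrite("pics/topz.png",cv2.resize(t["frame"][195:265,235:390],None,fx=5,fy=5,interpolation=cv2.INTER_CUBIC))
cv2.imwrite("pics/scenez.png",cv2.resize(s["frame"][170:280,240:345],None,fx=5,fy=5,interpolation=cv2.INTER_CUBIC))
# OSB box top corners
for n,sv in (("top",t),):
    for p in [(163,288),(163,185),(115,285),(115,165)]: print(p,np.round(plane(sv,*p,0),3))
print("tri box near corner", tri(t,(113,287),s,(202,80)), tri(t,(113,165),s,(267,50)))
E
```

```text
(163, 288) [0.343 0.358 0.   ]
(163, 185) [0.621 0.371 0.   ]
(115, 285) [0.352 0.484 0.   ]
(115, 165) [0.679 0.506 0.   ]
tri box near corner (array([0.37271061, 0.36909792, 0.26893114]), np.float64(0.05352013321771906)) (array([0.59816363, 0.37223541, 0.31066242]), np.float64(0.009569763129390856))
```

View pics/topz.png

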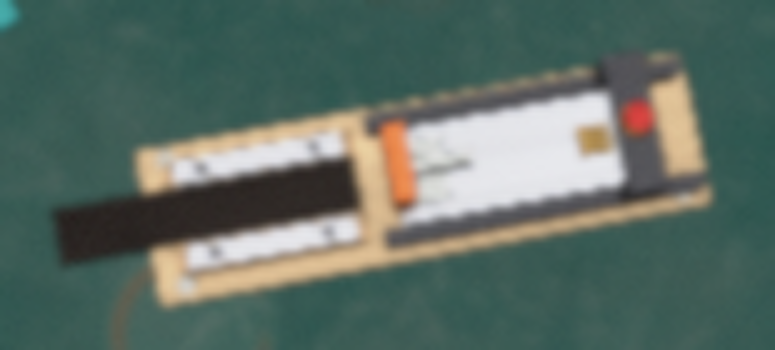

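View pics/scenez.png

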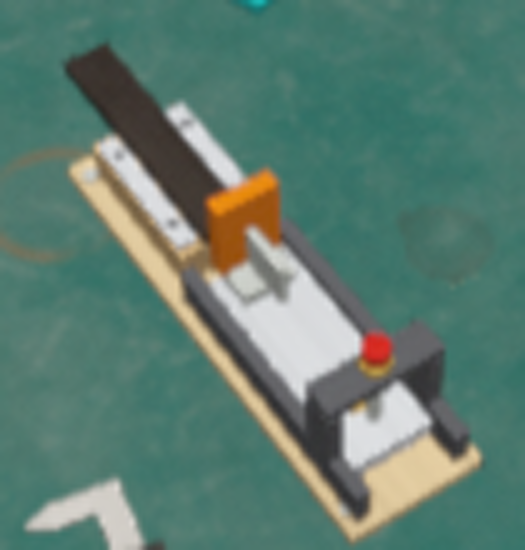

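```bash
cat >> h.py <<'E'
from scipy.optimize import least_squares
def fit2d(P,W):
    P=np.array(P,float);W=np.array(W,float)[:,:2]
    r=least_squares(lambda q:(np.c_[np.cos(q[2])*P[:,0]-np.sin(q[2])*P[:,1]+q[0],np.sin(q[2])*P[:,0]+np.cos(q[2])*P[:,1]+q[1]]-W).ravel(),[W[:,0].mean(),W[:,1].mean(),-1.4])
    return r.x,r.fun.reshape(-1,2)
def jig2w(q,p):
    c,s=np.cos(q[2]),np.sin(q[2]);return np.array([c*p[0]-s*p[1]+q[0],s*p[0]+c*p[1]+q[1],p[2] if len(p)>2 else 0])
def w2jig(q,w):
    c,s=np.cos(q[2]),np.sin(q[2]);d=np.array(w[:2])-q[:2];return np.array([c*d[0]+s*d[1],-s*d[0]+c*d[1]])
E
python3 - <<'E'
from h import *
t=load("pics/top0.npz"); s=load("pics/scene0.npz")
P=[(-.115,.042),(-.115,-.042),(.185,-.042),(.185,.042)]
def tz(u,v): return 235+u/5-.4,195+v/5-.4
def sz(u,v): return 240+u/5-.4,170+v/5-.4
W=[plane(t,*tz(*p),.01) for p in [(133,150),(160,307),(713,202),(683,52)]]
q,f=fit2d(P,W);print("top",q,np.rad2deg(q[2]),np.round(f*1000,1).tolist())
P2=[(-.115,-.042),(.185,-.042),(.185,.042)]
W2=[plane(s,*sz(*p),.01) for p in [(70,170),(352,537),(480,460)]]
q2,f2=fit2d(P2,W2);print("scene",q2,np.rad2deg(q2[2]),np.round(f2*1000,1).tolist())
for sv,z,pts in ((t,tz,[(55,210),(62,265),(350,158),(358,208)]),(s,sz,[(68,68),(108,45)])):
    for p in pts: print("blank top",np.round(plane(sv,*z(*p),.046),4), np.round(w2jig(q if sv is t else q2,plane(sv,*z(*p),.046))*1000,1))
for p in [(383,124),(393,207)]: print("plate top", np.round(w2jig(q,plane(t,*tz(*p),.095))*1000,1))
for p in [(207,200),(272,172)]: print("plate top s", np.round(w2jig(q2,plane(s,*sz(*p),.095))*1000,1))
for n in ((-.1,0,.036),(.015,0,.078),(.045,0,.041),(.14,0,.1)): print(n,jig2w(q,n),jig2w(q2,n))
E
```

```text
top [ 0.48463746 -0.02214774 -1.39995955] -80.21177377068037 [[-0.6, -1.4], [1.0, -0.6], [-0.5, 0.5], [0.1, 1.5]]
scene [ 0.48587903 -0.02094242 -1.40375307] -80.42912638129788 [[-0.7, 2.4], [-1.0, -1.7], [1.7, -0.7]]
blank top [0.4712 0.136  0.046 ] [-158.2   13.6]
blank top [0.4426 0.132  0.046 ] [-159.   -15.2]
blank top [ 0.4966 -0.0174  0.046 ] [-2.7 12.6]
blank top [ 0.4703 -0.0213  0.046 ] [ -3.3 -14. ]
blank top [0.4448 0.1286 0.046 ] [-154.3  -15.6]
blank top [0.4729 0.1367 0.046 ] [-157.6   13.5]
plate top [16.1 20.1]
plate top [ 13.5 -22. ]
plate top s [ 14.7 -18.5]
plate top s [17.6 20.2]
(-0.1, 0, 0.036) [0.46763676 0.07639654 0.036     ] [0.46925228 0.07766565 0.036     ]
(0.015, 0, 0.078) [ 0.48718757 -0.03692938  0.078     ] [ 0.48837304 -0.03573363  0.078     ]
(0.045, 0, 0.041) [ 0.49228778 -0.06649267  0.041     ] [ 0.49336107 -0.06531605  0.041     ]
(0.14, 0, 0.1) [ 0.50843844 -0.16010974  0.1       ] [ 0.50915648 -0.15899372  0.1       ]
```

```bash
python3 -m crank '[[0.087,0,0,0.06,0],[0.087,0,0,0.12,0],[0.06,0,0,0.18,0],[0.03,0.02,-0.05,0.2,-5],[0,0.045,-0.1,0.2,-11],[0,0.07,-0.15,0.2,-16],[0,0.095,-0.2,0.2,-22],[0,0.12,-0.25,0.2,-27],[0,0.145,-0.3,0.2,-32],[0,0.17,-0.35,0.2,-37],[0,0.195,-0.4,0.2,-42],[0,0.22,-0.45,0.2,-47],[0,0.245,-0.5,0.2,-52],[0,0.27,-0.55,0.2,-58],[0,0.295,-0.603,0.2,-62.8],[0,0.295,-0.603,0.15,-62.8],[0,0.295,-0.603,0.1,-62.8],[0,0.295,-0.603,0.1,-62.8],[0,0.295,-0.603,0.1,-62.8]]' 40
python3 - <<'E'
from h import *
s=snapshot("wrist"); cv2.imwrite("pics/w1.png",s["frame"]); np.savez("pics/w1.npz",**s)
s=snapshot("scene"); cv2.imwrite("pics/s1.png",s["frame"])
o=get_obs(); print(o["position"],o["orientation"],o["joint_pos"])
E
```

```text
time_s: 2.52
position: [0.4836, -0.0067, 0.3946]
orientation: [0.765, -0.644, 0.002, -0.001]
wrist_force: [-0.6, -0.2, 1.0]
opening: 0.0008
[ 0.48358032 -0.00641744  0.39508458] [ 0.76479017 -0.64427377  0.00174084 -0.00206605] [ 3.23909599e-01  7.70416137e-02 -1.43114020e-01  8.46895022e-04
 -1.34530082e+00 -1.53453233e-01]
```

View pics/w1.png

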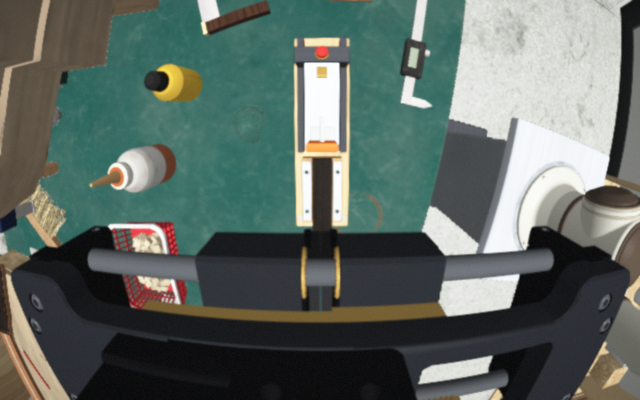

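View pics/s1.png

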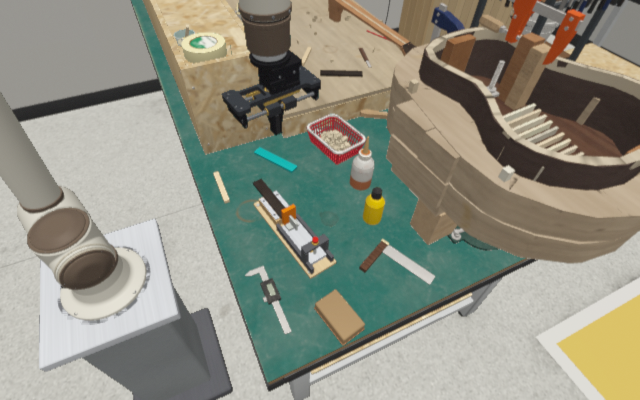

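The wrist view shows the jig upright along column 322, so the tool is aligned with it. The orange plate is at (321,147) and the red pin at (321,52). I'll refine the jig position from this view.

```bash
cat >> h.py <<'E'
def fray(s,u,v):
    T=np.asarray(s["world_from_camera"]);x,y=u-s["cx"],v-s["cy"];r=np.hypot(x,y);th=r/s["fx"]
    d=np.array([np.sin(th)*x/r,np.sin(th)*y/r,np.cos(th)]);return T[:3,3],T[:3,:3]@d
def fplane(s,u,v,z):
    c,d=fray(s,u,v);return c+d*(z-c[2])/d[2]
Q=np.array([.4853,-.0215,np.deg2rad(-80.3)])
E
python3 - <<'E'
from h import *
s=load("pics/w1.npz"); f=s["frame"]
cv2.imwrite("pics/w1z.png",cv2.resize(f[30:240,270:375],None,fx=5,fy=2.8,interpolation=cv2.INTER_CUBIC))
hsv=cv2.cvtColor(f,cv2.COLOR_BGR2HSV)
m=cv2.inRange(hsv,(5,150,120),(18,255,255)); m[:120]=0;m[170:]=0;m[:,:290]=0;m[:,355:]=0
ys,xs=np.nonzero(m);print("orange",xs.min(),xs.max(),ys.min(),ys.max())
for u,v,z in [(xs.min(),ys.max()+.5,.095),(xs.max()+1,ys.max()+.5,.095)]: print(w2jig(Q,fplane(s,u,v,z))*1000)
E
```

```text
orange 307 336 142 151
[14.78922243 19.36139677]
[ 14.90818351 -18.82714664]
```

View pics/w1z.png

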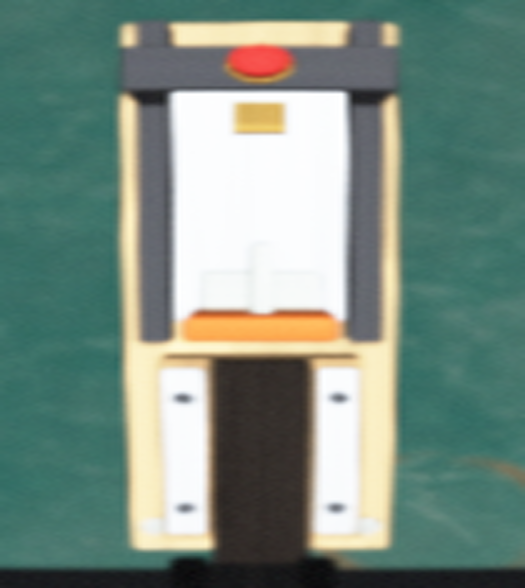

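```bash
python3 -m crank '[[0,-0.001,0,-0.06,0],[0,-0.001,0,-0.12,0],[0,-0.001,0,-0.18,0],[0,-0.001,0,-0.23,0],[0,-0.001,0,-0.25,0],[0,-0.001,0,-0.25,0],[0,-0.001,0,-0.25,0]]'
python3 - <<'E'
from h import *
s=snapshot("wrist"); cv2.imwrite("pics/w2.png",s["frame"]); np.savez("pics/w2.npz",**s)
s=snapshot("scene"); cv2.imwrite("pics/s2.png",cv2.resize(s["frame"][120:300,220:420],None,fx=3,fy=3))
o=get_obs(); print(o["position"],w2jig(Q,o["position"]),o["wrist_force"])
E
```

```text
time_s: 3.5
position: [0.4833, -0.0062, 0.1441]
orientation: [0.765, -0.644, 0.001, -0.002]
wrist_force: [0.0, 0.7, 0.7]
opening: 0.0005
[ 0.48282081 -0.00636975  0.14407755] [-0.01533166  0.00010554] [-0.07212033  0.29799563  0.02084889]
```

View pics/w2.png

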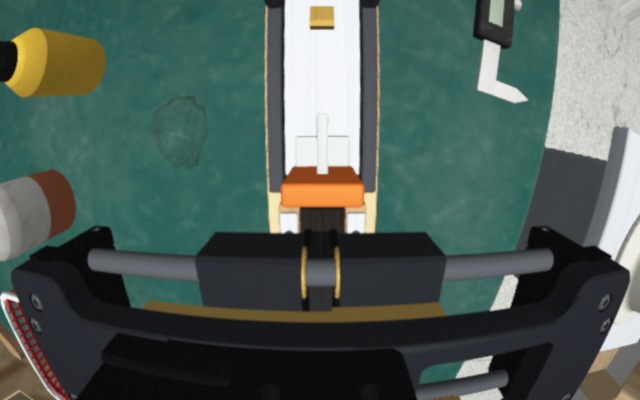

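View pics/s2.png

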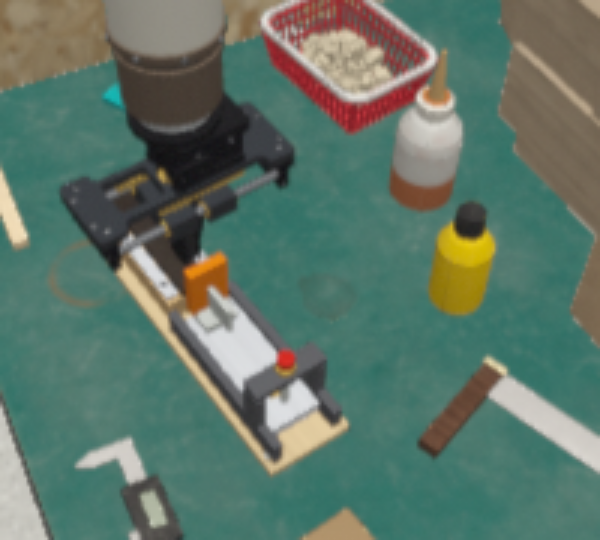

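The scene view shows the closed fingers over the blank at (190,235) in the zoom, just in front of the orange plate and clear of it. Now the push.

```bash
python3 -m crank '[[0,0.0017,-0.0099,0,0],[0,0.0034,-0.0197,0,0],[0,0.0051,-0.0296,0,0],[0,0.0067,-0.0394,0,0],[0,0.0084,-0.0493,0,0],[0,0.0101,-0.0591,0,0],[0,0.0118,-0.069,0,0],[0,0.0118,-0.069,0,0],[0,0.0118,-0.069,0,0]]'
python3 - <<'E'
from h import *
s=snapshot("wrist"); cv2.imwrite("pics/w3.png",s["frame"]); np.savez("pics/w3.npz",**s)
s=snapshot("scene"); cv2.imwrite("pics/s3.png",cv2.resize(s["frame"][120:300,220:420],None,fx=3,fy=3))
o=get_obs(); print(o["position"],w2jig(Q,o["position"]),o["wrist_force"])
E
```

```text
time_s: 4.72
position: [0.4938, -0.0754, 0.143]
orientation: [0.764, -0.645, 0.0, -0.001]
wrist_force: [-1.6, 7.7, 5.1]
opening: 0.0008
[ 0.49376584 -0.07528196  0.14298485] [ 0.05443947 -0.00071688] [-1.39365629  8.09878889  5.11439023]
```

View pics/w3.png

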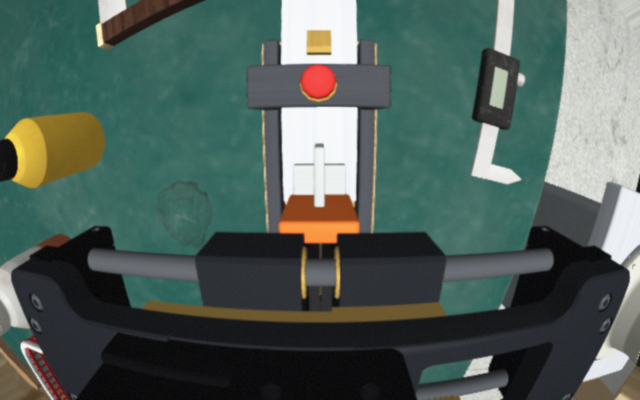

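View pics/s3.png

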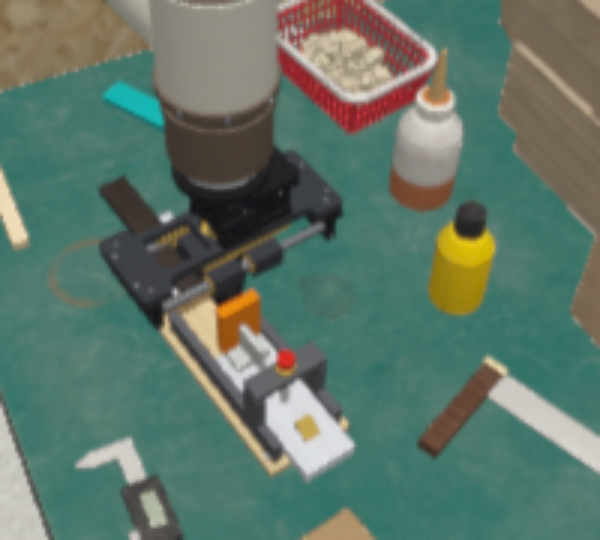

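```bash
python3 -m crank '[[0,0.0005,-0.003,0,0],[0,0.0008,-0.0049,0,0],[0,0.0008,-0.0049,0,0],[0,0.0008,-0.0049,0,0]]'
python3 - <<'E'
from h import *
s=snapshot("wrist"); np.savez("pics/w4.npz",**s)
f=s["frame"]; hsv=cv2.cvtColor(f,cv2.COLOR_BGR2HSV)
cv2.imwrite("pics/w4.png",cv2.resize(f[20:260,240:400],None,fx=3,fy=2.4))
o=get_obs(); print(o["position"],w2jig(Q,o["position"]),o["wrist_force"])
E
python3 -m crank '[[0,0.0003,-0.002,0,0],[0,0.0003,-0.002,0,0],[0,0.0003,-0.002,0,0]]'
```

```text
time_s: 5.32
position: [0.4944, -0.079, 0.143]
orientation: [0.764, -0.645, -0.0, -0.002]
wrist_force: [-4.1, 14.2, 6.5]
opening: 0.0002
[ 0.49439684 -0.07904473  0.142986  ] [ 0.05825476 -0.00072889] [-3.36169571 14.03733937  6.36104371]
time_s: 5.75
position: [0.4945, -0.0794, 0.143]
orientation: [0.764, -0.645, -0.001, -0.003]
wrist_force: [-5.3, 23.1, 8.5]
opening: 0.0007
```

View pics/w4.png

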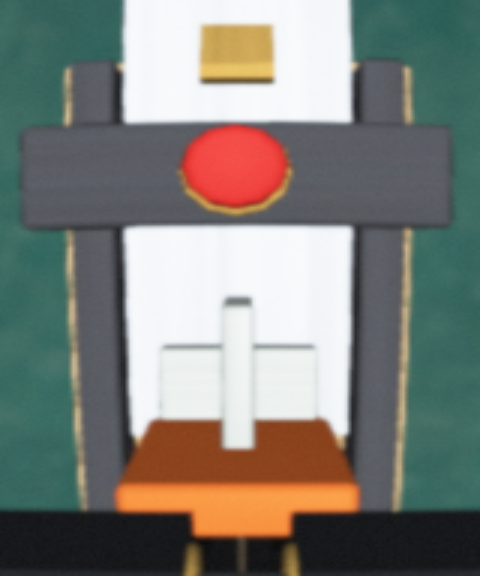

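The slide is at its hard stop: 23 N at the wrist, with only 0.4 mm more motion for 2 mm commanded. I'll let go by backing off.

```bash
python3 -m crank '[[0,-0.0084,0.0493,0,0],[0,-0.0131,0.0769,0,0],[0,-0.0131,0.0769,0.03,0],[0,-0.0131,0.0769,0.08,0],[0,-0.0131,0.0769,0.12,0],[0,-0.0131,0.0769,0.12,0],[0,-0.0131,0.0769,0.12,0],[0,-0.0131,0.0769,0.12,0]]'
python3 - <<'E'
from h import *
s=snapshot("wrist"); np.savez("pics/w5.npz",**s)
f=s["frame"]; cv2.imwrite("pics/w5.png",f)
hsv=cv2.cvtColor(f,cv2.COLOR_BGR2HSV)
m=cv2.inRange(hsv,(5,150,120),(18,255,255)); m[:60]=0;m[225:]=0;m[:,:280]=0;m[:,365:]=0
ys,xs=np.nonzero(m);print("orange",xs.min(),xs.max(),ys.min(),ys.max())
for u,v,z in [(xs.min(),ys.max()+.5,.095),(xs.max()+1,ys.max()+.5,.095)]: print(w2jig(Q,fplane(s,u,v,z))*1000)
s=snapshot("scene"); cv2.imwrite("pics/s5.png",cv2.resize(s["frame"][120:300,220:420],None,fx=3,fy=3)); np.savez("pics/s5.npz",**s)
o=get_obs(); print(o["position"],w2jig(Q,o["position"]),o["wrist_force"])
E
```

```text
time_s: 6.75
position: [0.4807, -0.0063, 0.2609]
orientation: [0.764, -0.645, -0.001, 0.001]
wrist_force: [0.4, -0.2, -0.1]
opening: 0.0002
orange 293 341 120 132
[44.42620589 20.73107349]
[ 44.40043163 -20.1241962 ]
[ 0.48094695 -0.00607044  0.26110384] [-0.01594242 -0.0016911 ] [0.55745642 0.39599315 0.14710774]
```

View pics/w5.png

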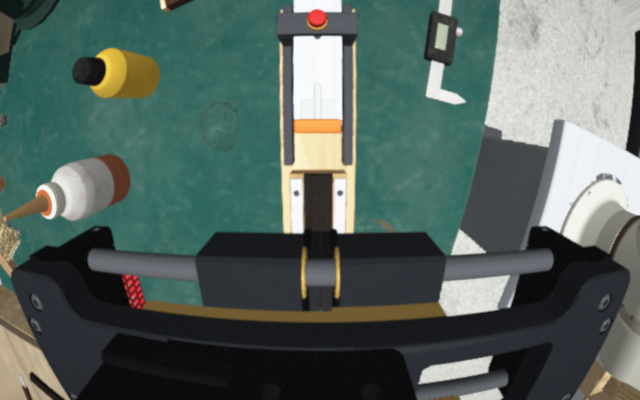

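View pics/s5.png

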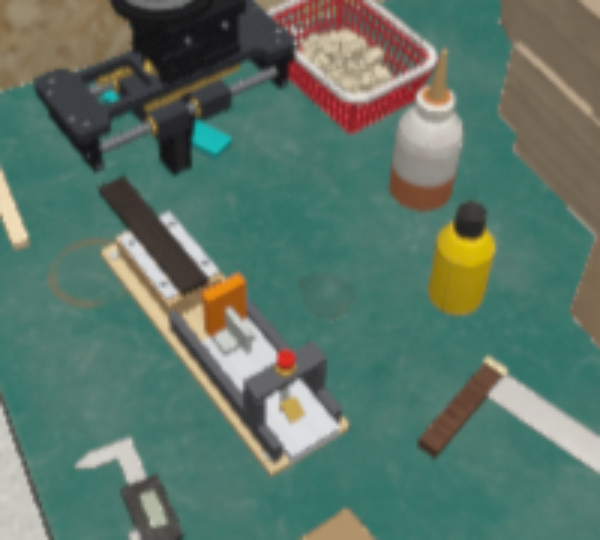

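The wrist view measures the plate front face at jig x = 44.4 mm, against 45 mm nominal when latched. The red pin is down at (317,18). Next I'll go behind the blank's tail.

```bash
python3 -m crank '[[0,-0.0085,0.05,0,0],[0,-0.017,0.1,0,0],[0,-0.0255,0.15,0,0],[0,-0.029,0.177,0,0],[0,-0.029,0.177,-0.05,0],[0,-0.029,0.177,-0.1,0],[0,-0.029,0.177,-0.14,0],[0,-0.029,0.177,-0.16,0],[0,-0.029,0.177,-0.16,0],[0,-0.029,0.177,-0.16,0]]'
python3 - <<'E'
from h import *
s=snapshot("wrist"); np.savez("pics/w6.npz",**s); cv2.imwrite("pics/w6.png",s["frame"])
s=snapshot("scene"); cv2.imwrite("pics/s6.png",cv2.resize(s["frame"][120:300,220:420],None,fx=3,fy=3)); np.savez("pics/s6.npz",**s)
o=get_obs(); print(o["position"],w2jig(Q,o["position"]),o["wrist_force"])
E
```

```text
time_s: 8.1
position: [0.4528, 0.1715, 0.1028]
orientation: [0.765, -0.644, 0.0, -0.0]
wrist_force: [-0.8, -0.1, -0.4]
opening: 0.0006
[0.45291491 0.17161825 0.10330089] [-0.19581388  0.00061628] [-0.45986867 -0.77071535  0.41270835]
```

View pics/w6.png

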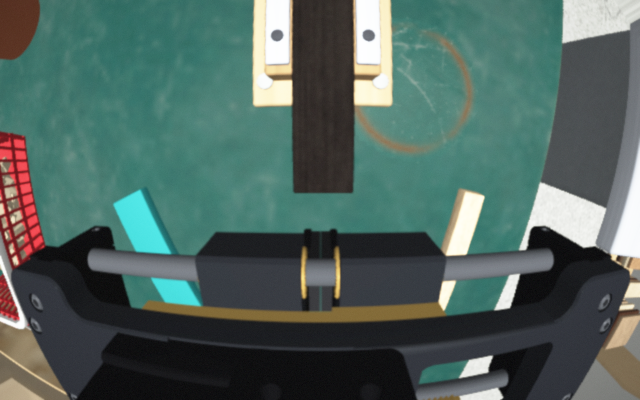

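View pics/s6.png

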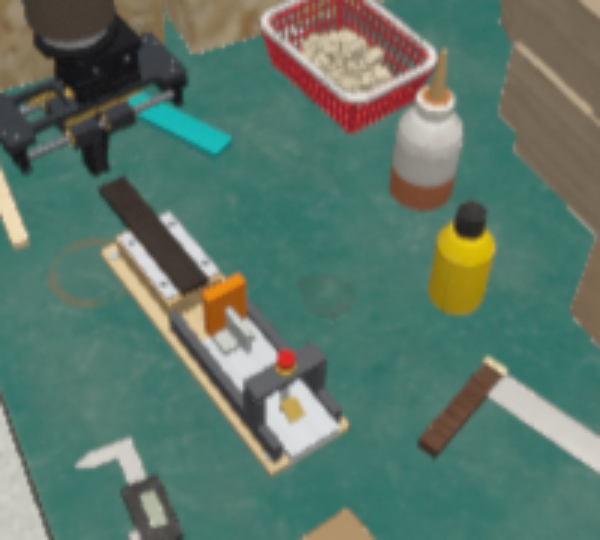

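The wrist view shows the tail end edge at (323,192), centred ahead of the closed fingers. The turquoise strip and the offcut are clear to either side. I'll push it most of the way, then finish in small steps.

```bash
python3 - <<'E'
from h import *
s=load("pics/w6.npz"); print(w2jig(Q,fplane(s,293,192,.046))*1000,w2jig(Q,fplane(s,353,192,.046))*1000)
E
python3 -m crank '[[0,0.0025,-0.0148,0,0],[0,0.0037,-0.0217,0,0],[0,0.0047,-0.0276,0,0],[0,0.0057,-0.0335,0,0],[0,0.0067,-0.0394,0,0],[0,0.0078,-0.0453,0,0],[0,0.0088,-0.0513,0,0],[0,0.0098,-0.0572,0,0],[0,0.0106,-0.0621,0,0],[0,0.0106,-0.0621,0,0],[0,0.0106,-0.0621,0,0]]'
python3 - <<'E'
from h import *
s=snapshot("wrist"); np.savez("pics/w7.npz",**s); cv2.imwrite("pics/w7.png",s["frame"])
s=snapshot("scene"); cv2.imwrite("pics/s7.png",cv2.resize(s["frame"][160:280,240:360],None,fx=5,fy=5)); np.savez("pics/s7.npz",**s)
o=get_obs(); print(o["position"],w2jig(Q,o["position"]),o["wrist_force"])
E
```

```text
[-160.09593747   14.68785379] [-160.02788698  -15.3784525 ]
time_s: 9.57
position: [0.4629, 0.109, 0.1022]
orientation: [0.765, -0.645, -0.0, 0.0]
wrist_force: [-0.1, 0.4, -1.1]
opening: 0.0005
[0.46286689 0.10911612 0.10218919] [-1.32528503e-01 -1.04967554e-04] [-0.48545452  0.3738659   0.47991394]
```

View pics/w7.png

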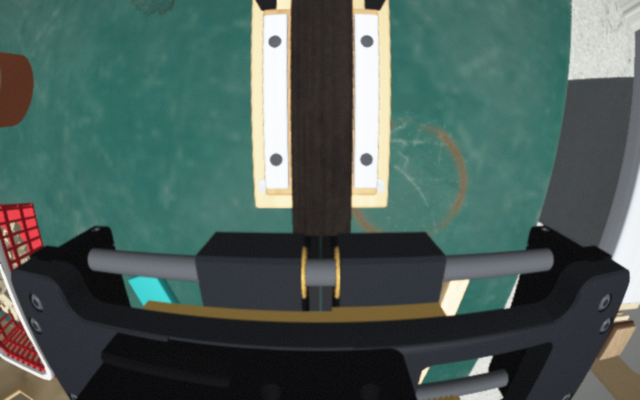

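View pics/s7.png

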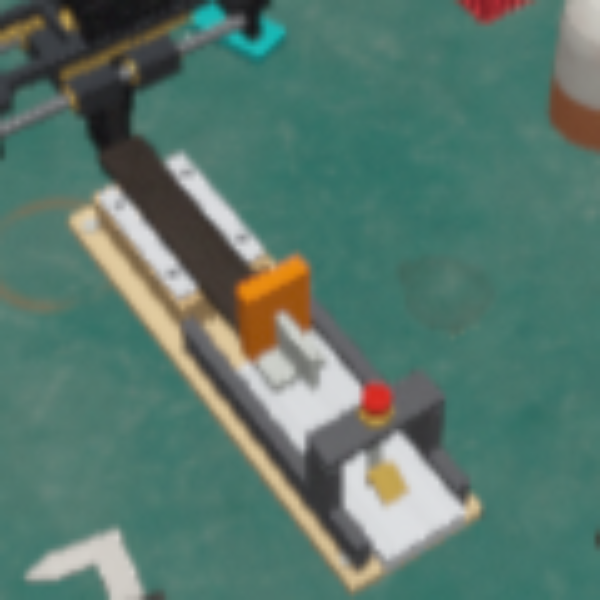

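The scene view shows the blank straight in its channel, a few mm short of the still-latched orange stop. Next come small steps, watching the force.

```bash
python3 -m crank '[[0,0.0003,-0.002,0,0],[0,0.0007,-0.0039,0,0],[0,0.0007,-0.0039,0,0],[0,0.0007,-0.0039,0,0]]'
```

```text
time_s: 10.18
position: [0.4636, 0.1051, 0.1023]
orientation: [0.765, -0.645, 0.0, 0.0]
wrist_force: [0.3, 1.1, 0.2]
opening: 0.0003
```

```bash
python3 -m crank '[[0,0.0002,-0.001,0,0],[0,0.0002,-0.001,0,0],[0,0.0002,-0.001,0,0]]'
```

```text
time_s: 10.55
position: [0.4639, 0.1043, 0.1023]
orientation: [0.765, -0.645, 0.0, -0.0]
wrist_force: [-0.5, 1.2, -0.5]
opening: 0.0002
```

```bash
python3 -m crank '[[0,0.0002,-0.001,0,0],[0,0.0002,-0.001,0,0],[0,0.0002,-0.001,0,0]]'
python3 - <<'E'
from h import *
o=get_obs(); print(w2jig(Q,o["position"]))
E
```

```text
time_s: 10.92
position: [0.4644, 0.104, 0.1024]
orientation: [0.765, -0.645, 0.0, -0.001]
wrist_force: [-2.3, 4.1, -0.7]
opening: 0.0006
[-0.12723181  0.00057273]
```

```bash
python3 -m crank '[[0,0.0001,-0.0006,0,0],[0,0.0001,-0.0006,0,0],[0,0.0001,-0.0006,0,0]]'
python3 - <<'E'
from h import *
o=get_obs(); print(w2jig(Q,o["position"]))
E
```

```text
time_s: 11.3
position: [0.4647, 0.1037, 0.1024]
orientation: [0.765, -0.645, 0.0, -0.001]
wrist_force: [-1.4, 6.2, -0.8]
opening: 0.0001
[-0.12693141  0.00075923]
```

At jig x = -126.9 mm the force climbed from about 1 N to 4 N and then 6 N, so the blank is resting against the stop. I'll back off and check.

```bash
python3 -m crank '[[0,-0.0008,0.0049,0,0],[0,-0.0034,0.0197,0,0],[0,-0.0084,0.0493,0,0],[0,-0.0084,0.0493,0.05,0],[0,-0.0084,0.0493,0.1,0],[0,-0.0024,0.01,0.16,0],[0,0.002,-0.025,0.2,0],[0,0.002,-0.025,0.2,0],[0,0.002,-0.025,0.2,0],[0,0.002,-0.025,0.2,0]]'
python3 - <<'E'
from h import *
s=snapshot("wrist"); np.savez("pics/w8.npz",**s); f=s["frame"]; cv2.imwrite("pics/w8.png",cv2.resize(f[40:240,240:400],None,fx=4,fy=3,interpolation=cv2.INTER_CUBIC))
hsv=cv2.cvtColor(f,cv2.COLOR_BGR2HSV)
m=cv2.inRange(hsv,(5,150,120),(18,255,255)); m[:30]=0;m[225:]=0;m[:,:280]=0;m[:,365:]=0
ys,xs=np.nonzero(m);print("orange",xs.min(),xs.max(),ys.min(),ys.max())
for u,v,z in [(xs.min(),ys.max()+.5,.095),(xs.max()+1,ys.max()+.5,.095)]: print(w2jig(Q,fplane(s,u,v,z))*1000)
s=snapshot("scene"); cv2.imwrite("pics/s8f.png",s["frame"]);cv2.imwrite("pics/s8.png",cv2.resize(s["frame"][160:280,240:360],None,fx=5,fy=5,interpolation=cv2.INTER_CUBIC)); np.savez("pics/s8.npz",**s)
s=snapshot("top"); cv2.imwrite("pics/t8.png",s["frame"])
o=get_obs(); print(o["position"],w2jig(Q,o["position"]),o["wrist_force"])
E
```

```text
time_s: 12.55
position: [0.4655, 0.078, 0.3008]
orientation: [0.765, -0.644, -0.001, 0.002]
wrist_force: [-0.1, 2.0, -0.8]
opening: 0.0005
orange 296 336 34 54
[33.42316476 20.43814024]
[ 33.38050339 -18.6310094 ]
[0.46586665 0.07803765 0.30118897] [-0.10138892 -0.00238448] [0.16499431 0.56925782 0.67993203]
```

View pics/w8.png

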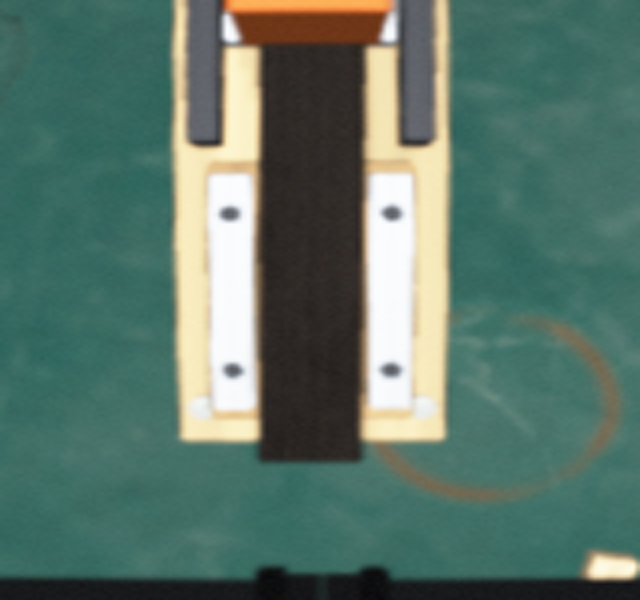

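View pics/s8.png

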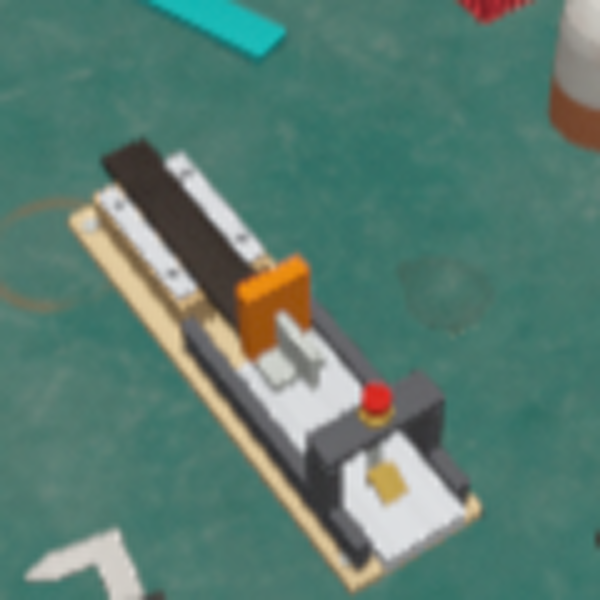

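View pics/s8f.png

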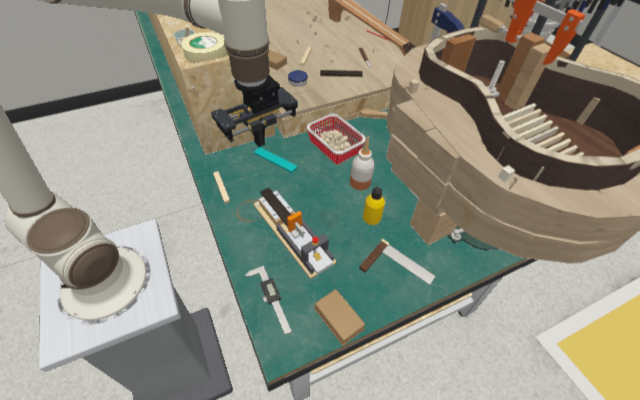

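Run:
```python
from h import *
s=load("pics/w8.npz"); f=s["frame"]
cv2.imwrite("pics/w8c.png",cv2.resize(f[30:70,280:350],None,fx=10,fy=10,interpolation=cv2.INTER_CUBIC))
g=cv2.cvtColor(f,cv2.COLOR_BGR2GRAY)
print(f[186:200,318].tolist()); print(f[36:60,318].tolist()); print(f[36:60,302].tolist())
for n,v,z in (("plate top front",43.5,.095),("blank/plate",54.5,.046),("plate bottom",55,.038),("tail",193.3,.046)): print(n,w2jig(Q,fplane(s,318,v,z))*1000)
```

```text
[[34, 35, 41], [34, 37, 42], [32, 35, 40], [32, 36, 41], [34, 39, 43], [32, 36, 40], [35, 38, 41], [52, 55, 46], [83, 88, 58], [100, 108, 65], [105, 114, 67], [106, 114, 67], [104, 115, 66], [105, 113, 66]]
[[86, 173, 252], [88, 176, 252], [88, 176, 252], [89, 177, 252], [90, 178, 252], [86, 174, 252], [75, 155, 247], [52, 116, 219], [32, 74, 151], [22, 56, 116], [22, 54, 111], [23, 54, 111], [22, 54, 110], [22, 53, 110], [23, 54, 111], [22, 53, 111], [24, 54, 112], [28, 54, 105], [29, 46, 76], [34, 39, 53], [35, 41, 45], [34, 39, 43], [37, 42, 45], [35, 39, 46]]
[[86, 173, 252], [87, 175, 252], [88, 176, 252], [87, 176, 252], [89, 178, 252], [88, 174, 252], [79, 162, 249], [55, 122, 228], [34, 77, 159], [24, 56, 117], [22, 53, 111], [22, 54, 110], [24, 56, 111], [22, 53, 111], [22, 54, 110], [22, 55, 111], [24, 54, 112], [27, 56, 113], [45, 71, 120], [98, 132, 162], [153, 198, 225], [174, 224, 241], [179, 227, 242], [176, 226, 242]]
plate top front [44.37754481 -0.50736559]
blank/plate [43.39347362 -0.30149283]
plate bottom [44.45829511 -0.26470446]
tail [-115.47182445   -0.5304293 ]
```

View pics/w8c.png

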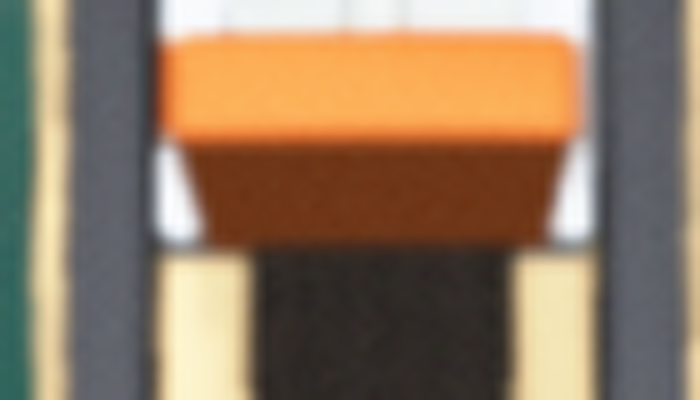

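The plate front is at jig x = 44.4 mm, and the blank's end is at -115.5 + 160 = 44.5 mm, so they touch with no visible gap. The bystanders look undisturbed in the scene view, so I'm handing the job in.

```bash
python3 -c "
from cell import job_done,get_obs
print(get_obs()['wrist_force']);print(job_done())"
```

```text
[0.16499431 0.56925782 0.67993203]
the job is handed in; nothing more can be done
None
```

The stop slide is latched at its middle position and the blank rests against it. I handed the job in at about 12.7 s.

**What I did:**
- **Slide:** I pushed the orange slide in with closed fingertips until it hit its hard stop. The push reached about 24 N, and the last 2 mm commanded moved it only 0.4 mm. I then let it go. It sprang back and latched, with its front face at jig x = 44.4 mm (45 mm nominal) and the pin looking down.
- **Blank:** I then pushed the blank by its overhanging tail in small steps until the force rose from about 1 N to 6 N against the stop. After that I backed off and lifted clear.

**Last checks:**
- **Contact:** after backing off, the stop face was still at 44.4 mm. The blank's end was at 44.5 mm, worked out from its tail at -115.5 mm, and the picture shows no gap.
- **Surroundings:** the bystanders and the turquoise look-alike appeared unmoved in the scene view, judged by eye rather than measured. The robot was touching nothing.
- **Disagreement:** one automatic colour-mask reading gave 33.4 mm for the stop. It had picked the lower edge of the plate but used the top-edge height. Re-measured at the correct edges, the plate reads 44.4 mm at the top and 44.5 mm at the bottom.

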